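# Vent and open a chiller's pressure cap

### The job

Open the bench chiller for topping up: turn its pressure cap anticlockwise until it meets the first stop and hold it lightly against that stop, without pressing down, for about two seconds so that the pressure can escape. Then press the cap down against its spring, turn it on past the stop, lift it off and set it gently, right way up, in the middle of the white bowl. Do not force the cap against its stops or press harder than the spring needs, and leave the bowl, the beaker and the wash bottle where they stand.

Things in the scene. Friction and masses are not known exactly. Their poses are not given: they have to be found in the camera images.
- chiller: White benchtop recirculating chiller, a fixed box 200 mm deep (x), 160 wide (y), 140 high. Origin: centre of its underside; x points to its rear, z up. The filler neck with the cap stands on its top at x = -45 mm, y = 0. Behind the cap, at x = +30 mm, a black carrying handle lies across the top, up to 163 mm above the bench.
- neck (a point): Centre of the filler neck's rim, 22 mm above the chiller's top; axes as the chiller's. Its flange has notches at +x and -x where the cap's ears come out. Turning the cap anticlockwise from above, its ears meet the first stop after 12 to 38 degrees of turn; past it they come free with the bar within 8 degrees of this x axis, and a hard stop comes just beyond.
- first_stop: The first stop, hidden under the cap: a ring clamped round the neck under the flange, with two tabs that reach 4.5 mm down into the ears' way. Origin on the neck's axis at the chiller's top. Where the tabs stand on the ring differs from one chiller to the next and this pose does not tell it: it is found by the resistance.
- cap_bar (a point): Centre of the grip bar on the black pressure cap. x along the bar, y across, z up. Bar 54 mm long, 14 wide, 28 high (14 above and 14 below this point), the same after half a turn; it stands on a ridged round cap 62 mm across, top face 14 mm below this point, lower edge 42 mm below. Closed: 28 mm above neck, bar 76 to 86 degrees clockwise (from above) of the neck's x axis.
- cap: The same cap: origin on its axis at its lower edge, axes as the bar's; 0.1 to 0.17 kg, loose. Two ears inside, in line with the bar, hook under the neck's flange with 1 to 2 mm of play all round. Turning it closed takes 0.1 to 0.25 N m. Once past the stop and free it springs up 4 mm and lies loose in the notches.
- cap_seal: Hidden in the cap: its rubber-faced seal disc (32 mm), pressed on the neck's rim by the cap's spring; origin at the centre of its underside. Pressing the cap takes 8 N to start and 0.9 N more per mm: the ears pass under the stop 4.5 mm down (about 12 N); at 6 mm (13.5 N) the spring is solid and pressing further only crushes the seal.
- drip_bowl: White round bowl, loose, 151 mm across the rim, 33 mm high, flat floor 94 mm across and 3 mm above the bench. Origin: centre of its underside.
- beaker: Clear glass-like beaker, 77 mm across, 93 mm high, loose, on the other side of the chiller from the bowl. Origin: centre of its underside.
- wash_bottle: Plastic wash bottle with blue cap and bent spout, 64 mm wide, 184 mm high, loose, left of the chiller. Origin: under the bottle, near its centre.
Mind the look-alikes: they are no part of the job. Leave any blue look-alike of the cap alone.

How it is judged:
By the outcome, as a careful person would: the job done as asked, in the order asked, and still so for the second after the job is handed in, with the robot touching nothing.
It also fails if it takes over 72 s, if anything falls off the work surface, if the arm or the gripper's body presses on something with over 40 N, if the wrist force passes 120 N, or if a joint passes its speed limit or range.

### The arm

A 6-joint arm with a two-finger parallel gripper is mounted at the origin on a cart in front of the work surface, level with it; the furniture and walls round the work are solid. World frame = base frame: x ahead of the robot, y to its left, z up, the work surface at z = 0. Lengths are in m, angles in rad, forces in N, time in s.
With the tool pointing down it reaches from about 0.425 to 1.125 m from the base axis. Payload 14.9 kg.
Tool frame: the origin (TCP) lies at the very end of the fingers, on their centre line; the grasp point (between the pads) lies 19 mm behind it (bot.grasp_offset is the distance from the TCP to the grasp point, in m); z points along the fingers, y is the line along which they close (so a half turn about z gives the same grasp; the last joint's range is limited). The gripper opens to 91 mm and grips with 3 to 60 N. Pads are 32 mm wide; open, the fingers measure 118 mm over their backs; the gripper's body (76 mm by 178 mm) begins 60 mm behind the grasp point.
Start: joints at [-1.156, 0.379, 1.734, -0, 1.028, -0.033], TCP at [0.303, -0.631, 0.214] pointing down, gripper open.
Joint ranges: [-2.77, 2.77], [-0.74, 2.19], [0, 2.66], [-1.06, 4.2], [0.31, 2.87], [-3.08, 3.08]. Speed limits (rad/s): [1.89, 1.89, 2.39, 3.14, 3.14, 3.14].

### API

Orientations are given as a 3x3 rotation matrix whose columns are the frame's x, y, z axes.
In Python, from workcell import bot gives the robot as it stands.
- The arm moves only by the shell command python3 -m crank 'ROWS' [FORCE]. ROWS is JSON, a list of rows, each a list of 7 numbers: the shift along the world's x, y, z in mm, then the turn, a rotation vector about the world's x, y, z in rad, then the gripper command: -1 is shut, 1 is fully open, values between are in proportion. In form: [[x, y, z, ax, ay, az, claw], ...]. A call has 1 to 12 rows; each row is the pose to reach, as a shift and turn from the pose commanded when the call began; what a row does not reach only later rows make up. A row lasts 1/8 s, in which the tool goes at most 62.5 mm and 10.7 degrees, less where a joint would pass 70% of its speed; a pose out of reach is approached as far as the arm can. A call with a gripper value outside its range is refused whole. The fingers move at their own pace and stop on an object; FORCE is the grip in N (left out, the last holds). Time passes only in rows, so rows that repeat a pose let the fingers close. It gives the time, the measured TCP pose, the force, the opening and the grip force at its end, in the units of the state.
- bot.get_obs(): the state, without advancing time (a new reading comes with each control period).
- bot.read_camera(name): name is "scene" or "side" or "wrist"; returns a dict with "img" (400x640x3 uint8, blue, green, red), "depth" (400x640 float32, m along the optical axis (not along the pixel's ray), 0 where there is no reading), "vfov" (degrees; the focal length in pixels is half the picture's height over the tangent of half this angle, whatever the lens; pixels are square), "cx", "cy" (the principal point, pixels), "origin" and "attitude" of the camera in the world. Camera axes: x right, y down, z forward; pixel columns grow to the right and rows downward; lengths in m; the calibration is good to about 2 mm. The wrist camera is an equidistant fisheye: a pixel r from the principal point sees the ray r / f radians off the axis. A picture is of the moment at which its call begins.
- bot.sign_off(): hands the job in; it is judged then, once.
The state is a dict: "clock": time; "joints": joint angles; "joint_velocities": joint speeds; "joint_efforts": joint torques, N m; "eef_pos": TCP position; "tcp_rot": TCP orientation; "contact_force": force on the tool from outside, world axes, zero at the start; "wrist_torque": the same for the moment, N m; "grip_width": opening from 0.0 (shut) to 1.0 (fully open); "gripper_force": force on a finger pad.
Only numpy, scipy, OpenCV 4.12 (cv2) and the standard library are available. Lean on these libraries where they do the work, as an engineer would, in place of code of your own. Each camera call takes 0.05 s, during which the arm holds its last target. There are 200 camera calls.

## Working session

There is one attempt and no reset: what is moved stays moved. The work goes in short steps, Python scripts to look and compute and a shell command to move; the robot and the scene stay as the last step left them, time stands still between calls to the robot, and variables do not carry over. Pictures are saved under pics/ and viewed, at most 10 in all, crops included, and the job is handed in when it is done.

```bash
mkdir -p pics
cat > h.py <<'E'
import numpy as np,cv2
from workcell import bot
def cam(n):
    c=bot.read_camera(n);c['f']=200/np.tan(np.radians(c['vfov'])/2);c['R']=np.array(c['attitude']);c['o']=np.array(c['origin']);return c
def ray(c,u,v):
    return c['R']@np.array([(u-c['cx'])/c['f'],(v-c['cy'])/c['f'],1])
def onz(c,u,v,z):
    d=ray(c,u,v);return c['o']+d*(z-c['o'][2])/d[2]
def cloud(c):
    v,u=np.mgrid[:400,:640];d=c['depth'];p=np.stack([(u-c['cx'])/c['f']*d,(v-c['cy'])/c['f']*d,d],-1)
    return p@c['R'].T+c['o']
E
python3 - <<'E'
from h import *
a=cam('scene');b=cam('side')
np.savez('s.npz',**{k:a[k] for k in('img','depth')})
for c,n in((a,'scene'),(b,'side')):
    cv2.imwrite(f'pics/{n}0.png',c['img']);print(n,c['o'],c['R'].round(3).tolist(),c['f'],c['cx'],c['cy'])
o=bot.get_obs();print(o['clock'],o['eef_pos'],np.array(o['tcp_rot']).round(3).tolist(),o['contact_force'],o['wrist_torque'])
E
```

```text
scene [0.02378    1.07988726 0.84118554] [[-0.884, -0.264, 0.385], [-0.466, 0.455, -0.759], [0.025, -0.85, -0.526]] 446.320449510383 318.97703462336045 194.14836808054017
side [0.10970281 0.93044371 0.8256223 ] [[-0.887, -0.278, 0.368], [-0.461, 0.51, -0.727], [0.015, -0.814, -0.58]] 424.8392007750762 316.15571721049986 200.98450072997187
0.1 [ 0.30293554 -0.63067677  0.21334194] [[0.901, 0.433, -0.0], [0.433, -0.901, 0.001], [0.0, -0.001, -1.0]] [-0.28724731  0.77323235  0.25620256] [-0.00468719  0.0311657   0.00671902]
```

View pics/scene0.png

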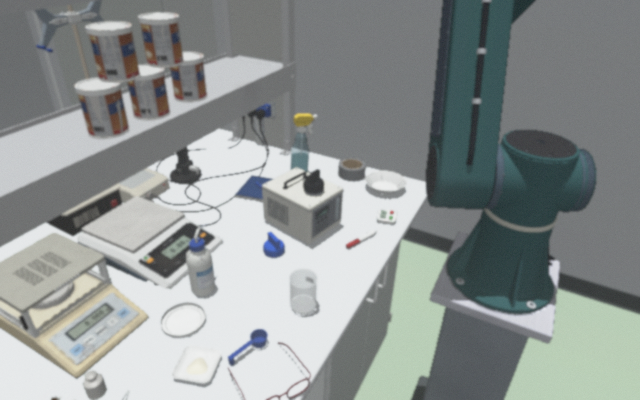

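View pics/side0.png

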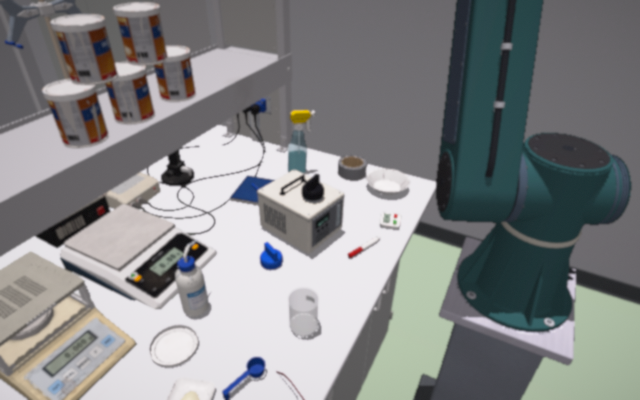

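The scene view shows the chiller at about (303,205) with the black cap at (314,183). The bowl is at (385,184), the beaker at (303,290), the wash bottle at (200,268) and the blue look-alike at (273,245). Next I'll measure from depth and rays.

Run:
```python
from h import *
for n,box,bb in(('scene',(255,160,350,245),(360,168,412,200)),('side',(250,160,350,250),(362,165,414,200))):
    c=cam(n);P=cloud(c);hsv=cv2.cvtColor(c['img'],cv2.COLOR_BGR2HSV)
    M=np.zeros((400,640),bool);M[box[1]:box[3],box[0]:box[2]]=1;M&=c['depth']>0
    top=M&(abs(P[...,2]-.14)<.006)&(hsv[...,2]>120)
    q=P[top];r=cv2.minAreaRect((q[:,:2]*1000).astype(np.float32));print(n,'top',len(q),np.median(q[:,2]),r)
    for k in np.linspace(.05,.15,0):pass
    dark=M&(hsv[...,2]<70)
    for lo,hi in((.150,.172),(.172,.18),(.18,.187),(.187,.2)):
        q=P[dark&(P[...,2]>lo)&(P[...,2]<hi)]
        if len(q)>4: print(lo,len(q),q.min(0).round(3),q.max(0).round(3),cv2.minAreaRect((q[:,:2]*1000).astype(np.float32)))
    B=np.zeros_like(M);B[bb[1]:bb[3],bb[0]:bb[2]]=1;B&=c['depth']>0
    q=P[B&(P[...,2]>.024)&(P[...,2]<.04)]
    if len(q)>5:
        A=np.c_[2*q[:,:2],np.ones(len(q))];s=np.linalg.lstsq(A,(q[:,:2]**2).sum(1),rcond=None)[0];print('bowl rim',len(q),q.min(0),q.max(0),s[:2],np.sqrt(s[2]+s[:2]@s[:2]))
    # bowl colour contour ellipse cast on rim plane
    m=(B&(hsv[...,2]>205)&(hsv[...,1]<30)).astype(np.uint8)
    x0,y0,x1,y1=box[0],box[1],box[2],box[3]
    cv2.imwrite(f'pics/{n}1.png',cv2.resize(c['img'][150:250,250:420],None,fx=4.7,fy=4.7,interpolation=cv2.INTER_CUBIC))
```

```text
scene top 1332 0.13928500437093827 ((604.5404052734375, 53.56951904296875), (165.91461181640625, 201.27833557128906), 77.00843811035156)
0.15 89 [0.531 0.062 0.152] [0.576 0.095 0.172] ((550.0407104492188, 82.63595581054688), (47.67765808105469, 20.14067268371582), 28.22930145263672)
0.172 89 [0.532 0.043 0.172] [0.588 0.094 0.18 ] ((557.459228515625, 68.92866516113281), (48.058773040771484, 45.88800811767578), 23.799776077270508)
0.18 22 [0.554 0.051 0.18 ] [0.568 0.09  0.187] ((556.1422119140625, 71.15803527832031), (39.685302734375, 11.724871635437012), 68.39217376708984)
0.187 45 [0.554 0.049 0.187] [0.57  0.091 0.2  ] ((561.1336059570312, 69.42835235595703), (41.572147369384766, 13.883333206176758), 84.36923217773438)
bowl rim 243 [ 0.37828582 -0.37164655  0.02404005] [ 0.5550586  -0.21595201  0.03963893] [ 0.45881113 -0.29179435] 0.0723176663937723
side top 1712 0.14150739580518945 ((605.1773681640625, 51.27131652832031), (162.74819946289062, 202.27963256835938), 77.16045379638672)
0.15 128 [0.531 0.001 0.15 ] [0.628 0.093 0.172] ((588.6754150390625, 51.81133270263672), (46.66607666015625, 119.23506927490234), 57.555198669433594)
0.172 118 [0.531 0.043 0.172] [0.584 0.094 0.18 ] ((556.1353149414062, 71.34010314941406), (52.54405212402344, 43.55706787109375), 33.47068405151367)
0.18 26 [0.535 0.041 0.18 ] [0.57  0.091 0.187] ((549.2034912109375, 68.42499542236328), (46.84138870239258, 29.406293869018555), 69.55522918701172)
0.187 49 [0.553 0.049 0.187] [0.571 0.088 0.2  ] ((556.6243896484375, 69.2592544555664), (39.09726333618164, 13.911460876464844), 64.14263916015625)
bowl rim 330 [ 0.37877917 -0.3764281   0.02400595] [ 0.55380914 -0.2176272   0.0391018 ] [ 0.45725868 -0.29458781] 0.07089699984863301
```

View pics/side1.png

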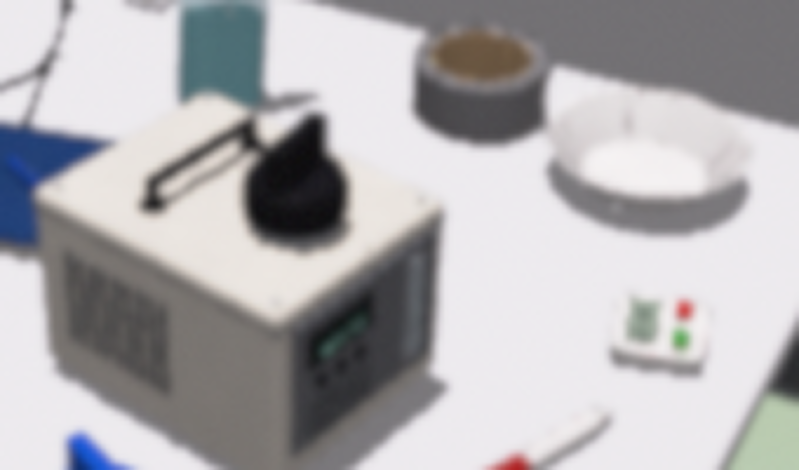

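The close-up shows the black cap on the chiller top with its bar pointing roughly along world y, and the bowl to its right. The chiller centre comes out at about (605,52) mm with its x axis at -13°, which puts the neck near (561,62). Its size (201x164 mm) and top height (140 mm) both match. I'll move above the cap and refine with the wrist camera.

```bash
python3 -m crank '[[20,55,30,0,0,0.1,1],[40,110,60,0,0,0.2,1],[62,165,90,0,0,0.35,1],[85,225,120,0,0,0.5,1],[107,285,145,0,0,0.65,1],[130,345,145,0,0,0.8,1],[152,405,145,0,0,0.95,1],[174,465,145,0,0,1.04,1],[196,525,145,0,0,1.04,1],[218,585,145,0,0,1.04,1],[240,645,145,0,0,1.04,1],[258,693,145,0,0,1.04,1]]'
python3 -m crank '[[0,0,0,0,0,0,1],[0,0,0,0,0,0,1]]'
python3 - <<'E'
from h import *
c=cam('wrist');cv2.imwrite('pics/w0.png',c['img']);print(c['o'],c['R'].round(3).tolist(),c['f'],c['cx'],c['cy'])
E
```

```text
clock: 1.7
eef_pos: [0.5541, 0.0445, 0.3591]
tcp_rot: [[0.083, 0.997, 0.0], [0.997, -0.083, -0.0], [-0.0, 0.0, -1.0]]
contact_force: [0.8, -0.5, -0.0]
grip_width: 1.002
gripper_force: 0.0
clock: 1.95
eef_pos: [0.5535, 0.0422, 0.3587]
tcp_rot: [[0.082, 0.997, -0.001], [0.997, -0.082, -0.0], [-0.0, -0.001, -1.0]]
contact_force: [0.1, -0.4, 0.3]
grip_width: 1.002
gripper_force: 0.0
[0.55937512 0.12186908 0.52923256] [[0.997, -0.079, -0.023], [-0.082, -0.955, -0.283], [0.0, 0.284, -0.959]] 309.70691628693146 317.4733554662136 194.55760180320956
```

View pics/w0.png

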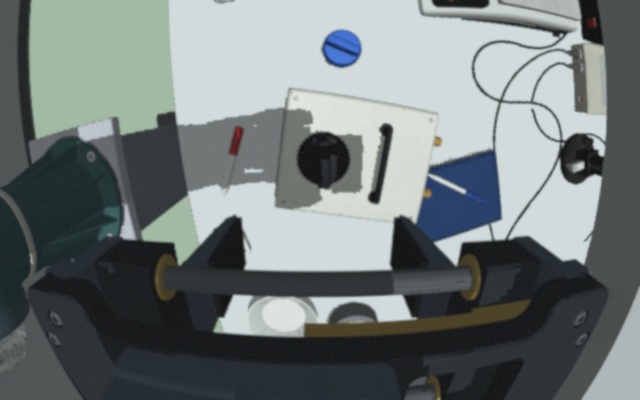

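The wrist view shows the cap disc at (323,159), the chiller top with corners near (290,88), (437,113), (416,222) and (277,207), the handle at (381,165) and the blue look-alike at (342,47).

```bash
cat >> h.py <<'E'
def wcloud(c):
    v,u=np.mgrid[:400,:640].astype(float);x=u-c['cx'];y=v-c['cy'];r=np.hypot(x,y)+1e-9;t=r/c['f']
    d=np.stack([np.sin(t)*x/r,np.sin(t)*y/r,np.cos(t)],-1);D=d@c['R'].T
    return c['o']+D*(c['depth']/np.maximum(d[...,2],.05))[...,None],D
E
python3 - <<'E'
from h import *
c=cam('wrist');P,D=wcloud(c);ok=c['depth']>0
M=np.zeros((400,640),bool);M[80:225,270:445]=1;M&=ok
q=P[M&(abs(P[...,2]-.14)<.008)];print('top',len(q),np.median(q[:,2]),cv2.minAreaRect((q[:,:2]*1000).astype(np.float32)))
C=np.zeros_like(M);C[120:200,285:365]=1;C&=ok
for lo,hi in((.165,.183),(.193,.215)):
    q=P[C&(P[...,2]>lo)&(P[...,2]<hi)]
    if len(q)>4: print(lo,len(q),np.median(q[:,2]),q.mean(0),q.min(0),q.max(0),cv2.minAreaRect((q[:,:2]*1000).astype(np.float32)))
# colour disc cast on cap top plane
g=c['img'].max(2);m=(C&(g<60)).astype(np.uint8)
k=max(cv2.findContours(m,0,1)[0],key=cv2.contourArea)[:,0]
p=np.array([c['o']+D[v,u]*(.172-c['o'][2])/D[v,u][2] for u,v in k])
print('disc',cv2.minEnclosingCircle((p[:,:2]*1000).astype(np.float32)),cv2.fitEllipse((p[:,:2]*1000).astype(np.float32)))
im=np.clip(c['img'][115:205,280:370].astype(float)*3,0,255).astype(np.uint8);cv2.imwrite('pics/w1.png',cv2.resize(im,None,fx=6,fy=6,interpolation=cv2.INTER_CUBIC))
E
```

```text
top 14623 0.13976529258437254 ((604.6354370117188, 48.52165985107422), (160.95758056640625, 201.4344482421875), 77.17465209960938)
0.165 1623 0.1757582517566475 [0.5605994  0.06086373 0.17524473] [0.52908868 0.02788287 0.16569991] [0.59279989 0.09073647 0.18293795] ((560.9403076171875, 59.87190628051758), (61.88456344604492, 63.933536529541016), 83.63056182861328)
0.193 618 0.20381125967930244 [0.56054979 0.06007912 0.2035653 ] [0.55262057 0.03123496 0.19411734] [0.56876994 0.08577621 0.20575654] ((560.2077026367188, 58.522891998291016), (54.754302978515625, 12.982840538024902), 85.40731811523438)
disc ((559.4810791015625, 57.281654357910156), 32.7695198059082) ((560.4072875976562, 58.64252471923828), (59.22386932373047, 62.38446807861328), 1.652632474899292)
```

View pics/w1.png

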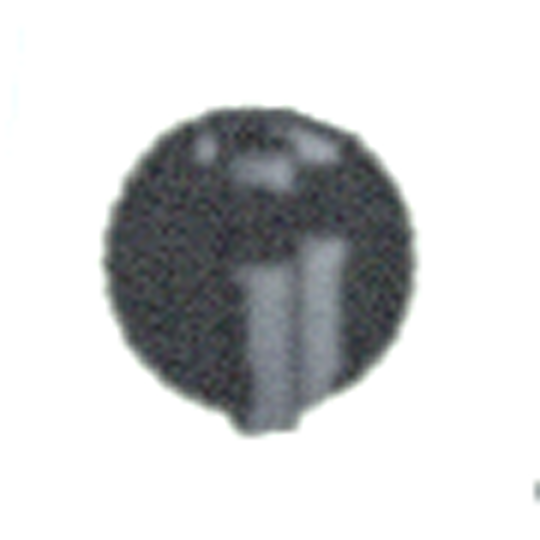

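The wrist view gives the bar centre at (560.3, 58.6) mm with its direction at 85.4°. That is 81.8° clockwise of the neck axis, inside the stated 76 to 86°, and the bar top at z 0.204 agrees. The neck works out at (560.8, 58.5). The tool's y axis is at -4.7°, already square to the bar, so I'll go down.

```bash
python3 -m crank '[[7,16.4,-40,0,0,0,1],[7,16.4,-90,0,0,0,1],[7,16.4,-130,0,0,0,1],[7,16.4,-160,0,0,0,1],[7,16.4,-175,0,0,0,1],[7,16.4,-180,0,0,0,1],[7,16.4,-180,0,0,0,1],[7,16.4,-180,0,0,0,1]]'; python3 -c "
from h import *
o=bot.get_obs();print(o['eef_pos'],o['wrist_torque'],o['contact_force'])"
```

```text
clock: 3.05
eef_pos: [0.5614, 0.0587, 0.18]
tcp_rot: [[0.083, 0.997, 0.002], [0.997, -0.083, 0.0], [0.0, 0.002, -1.0]]
contact_force: [-0.4, 0.1, 0.3]
grip_width: 0.998
gripper_force: 0.0
[0.56139044 0.05868361 0.18000662] [-0.05022154 -0.06663004  0.06682553] [-0.38852383  0.06989539  0.3335274 ]
```

```bash
python3 -m crank '[[-0.8,0,0,0,0,0,-1],[-0.8,0,0,0,0,0,-1],[-0.8,0,0,0,0,0,-1],[-0.8,0,0,0,0,0,-1],[-0.8,0,0,0,0,0,-1],[-0.8,0,0,0,0,0,-1],[-0.8,0,0,0,0,0,-1],[-0.8,0,0,0,0,0,-1]]' 35; python3 -c "
from h import *
o=bot.get_obs();print(o['eef_pos'],o['wrist_torque'],o['contact_force'])"
```

```text
clock: 4.05
eef_pos: [0.5603, 0.0587, 0.1791]
tcp_rot: [[0.083, 0.997, 0.001], [0.997, -0.083, -0.0], [-0.0, 0.001, -1.0]]
contact_force: [7.4, -1.2, 0.3]
grip_width: 0.152
gripper_force: 14.5
[0.56028704 0.05867343 0.17905046] [-0.39494521 -1.80993255 -0.02356345] [ 7.44982876 -1.17082332  0.27368642]
```

```bash
python3 -m crank '[[0.8,0,0,0,0,0,-1],[0.8,0,0,0,0,0,-1],[0.8,0,0,0,0,0,-1]]' 35; python3 -c "
from h import *
o=bot.get_obs();print(o['eef_pos'],o['wrist_torque'],o['contact_force'])"
```

```text
clock: 4.42
eef_pos: [0.5606, 0.0587, 0.179]
tcp_rot: [[0.083, 0.997, -0.0], [0.997, -0.083, 0.0], [0.0, -0.0, -1.0]]
contact_force: [-4.2, 0.7, 5.2]
grip_width: 0.152
gripper_force: 35.0
[0.56060328 0.05872708 0.17900133] [ 0.04846022  0.7440126  -0.03058897] [-4.17365071  0.65793042  5.21709265]
```

```bash
cat > st.py <<'E'
from h import *
o=bot.get_obs();R=np.array(o['tcp_rot']);print(np.round(o['eef_pos'],4),'yaw',np.degrees(np.arctan2(R[1,1],R[0,1])).round(2),'F',np.round(o['contact_force'],1),'T',np.round(o['wrist_torque'],2),o['grip_width'],o['clock'])
E
python3 -m crank '[[-0.3,0,0.4,0,0,0,-1],[-0.3,0,0.4,0,0,0,-1],[-0.3,0,0.4,0,0,0,-1]]' >/dev/null; python3 st.py; python3 -m crank '[[0,0,0,0,0,0.03,-1],[0,0,0,0,0,0.06,-1],[0,0,0,0,0,0.09,-1],[0,0,0,0,0,0.12,-1]]' >/dev/null; python3 st.py;python3 -m crank '[[0,0,0,0,0,0.03,-1],[0,0,0,0,0,0.03,-1]]'>/dev/null; python3 st.py
```

```text
[0.5605 0.0587 0.1792] yaw -4.76 F [ 0.5 -0.1 -1.9] T [ 0.06 -0.13 -0.09] 0.1539927378033865 4.8
[0.5603 0.0587 0.1792] yaw 2.24 F [ 0.4 -0.3 -3.2] T [ 0.08 -0.09 -0.19] 0.15263976365504434 5.3
[0.5603 0.0587 0.1792] yaw 3.88 F [-0.3 -0.2 -5.4] T [ 0.05 -0.1   0.03] 0.15675391878921102 5.55
```

```bash
python3 -m crank '[[0,0,-0.2,0,0,0.025,-1],[0,0,-0.2,0,0,0.05,-1]]' >/dev/null; python3 st.py; python3 -m crank '[[0,0,0,0,0,0.025,-1]]'>/dev/null; python3 st.py; python3 -m crank '[[0,0,0,0,0,0.025,-1]]'>/dev/null; python3 st.py
```

```text
[0.5605 0.0587 0.1792] yaw 6.8 F [-0.8  0.3 -2.7] T [ 0.04 -0.05 -0.17] 0.1514017844903159 5.8
[0.5605 0.0587 0.1792] yaw 8.23 F [-0.9  0.6 -2. ] T [ 0.01 -0.06 -0.13] 0.15231934908332503 5.925
[0.5605 0.0587 0.1792] yaw 9.66 F [-0.6 -0.3 -2.2] T [ 0.04 -0.12 -0.13] 0.15536329236849866 6.05
```

```bash
python3 -m crank '[[0,0,0,0,0,0.025,-1]]'>/dev/null; python3 st.py; python3 -m crank '[[0,0,0,0,0,0.025,-1]]'>/dev/null; python3 st.py
```

```text
[0.5605 0.0587 0.1792] yaw 11.1 F [ 0.2 -0.8 -2.3] T [ 0.03 -0.13 -0.13] 0.14950942247330523 6.175
[0.5605 0.0587 0.1792] yaw 12.53 F [-1.1 -0.1 -1.9] T [ 0.05 -0.05 -0.14] 0.14709063007274867 6.3
```

```bash
echo "import sys;sys.exit(abs(o['wrist_torque'][2])>.28)">>st.py
python3 -m crank '[[0,0,0,0,0,0.02,-1]]'>/dev/null; python3 st.py && python3 -m crank '[[0,0,0,0,0,0.02,-1]]'>/dev/null && python3 st.py && python3 -m crank '[[0,0,0,0,0,0.02,-1]]'>/dev/null && python3 st.py && python3 -m crank '[[0,0,0,0,0,0.02,-1]]'>/dev/null && python3 st.py && python3 -m crank '[[0,0,0,0,0,0.02,-1]]'>/dev/null && python3 st.py && python3 -m crank '[[0,0,0,0,0,0.02,-1]]'>/dev/null && python3 st.py
```

```text
[0.5605 0.0587 0.1792] yaw 13.66 F [ 0.  -0.6 -1.5] T [ 0.06 -0.12 -0.14] 0.15039180870647953 6.425False
```

```bash
sed -i 's/sys.exit(\(.*\))$/sys.exit(int(\1))/' st.py
python3 -m crank '[[0,0,0,0,0,0.02,-1]]'>/dev/null; python3 st.py && python3 -m crank '[[0,0,0,0,0,0.02,-1]]'>/dev/null && python3 st.py && python3 -m crank '[[0,0,0,0,0,0.02,-1]]'>/dev/null && python3 st.py && python3 -m crank '[[0,0,0,0,0,0.02,-1]]'>/dev/null && python3 st.py && python3 -m crank '[[0,0,0,0,0,0.02,-1]]'>/dev/null && python3 st.py && python3 -m crank '[[0,0,0,0,0,0.02,-1]]'>/dev/null && python3 st.py
```

```text
[0.5606 0.0587 0.1792] yaw 14.8 F [ 1.3  1.6 -2.5] T [ 0.18 -0.27 -0.18] 0.15320130567619844 6.55
[0.5607 0.0588 0.1792] yaw 15.94 F [ 2.8  2.3 -3.2] T [ 0.3  -0.64 -0.23] 0.154146891568295 6.675
[0.5608 0.0588 0.1792] yaw 17.07 F [ 2.4  1.2 -4.1] T [ 0.41 -0.84 -0.54] 0.15012882786682832 6.8
```

```bash
python3 -m crank '[[0,0,0,0,0,0,-1],[0,0,0,0,0,0,-1]]'>/dev/null; python3 st.py
```

```text
[0.5608 0.0588 0.1792] yaw 17.0 F [ 5.3  2.7 -4.3] T [ 0.55 -1.12 -0.35] 0.14764509461569372 7.05
```

```bash
python3 -m crank '[[0.3,0.15,-0.1,0,0,0.004,-1],[0.3,0.15,-0.1,0,0,0.008,-1]]'>/dev/null; python3 st.py;  python3 -m crank '[[0,0,0,0,0,0,-1],[0,0,0,0,0,0,-1]]'>/dev/null; python3 st.py
```

```text
[0.5609 0.0588 0.1792] yaw 17.47 F [ 2.5  1.8 -0.6] T [ 0.2  -0.64 -0.6 ] 0.15029995881602567 7.3
[0.5609 0.0588 0.1792] yaw 17.47 F [ 2.4  1.6 -0.4] T [ 0.24 -0.64 -0.6 ] 0.15145636891351408 7.55
```

```bash
python3 -m crank '[[0.1,0.1,0,0,0,-0.003,-1],[0.1,0.1,0,0,0,-0.003,-1],[0.1,0.1,0,0,0,-0.003,-1],[0.1,0.1,0,0,0,-0.003,-1],[0.1,0.1,0,0,0,-0.003,-1],[0.1,0.1,0,0,0,-0.003,-1],[0.1,0.1,0,0,0,-0.003,-1],[0.1,0.1,0,0,0,-0.003,-1],[0.1,0.1,0,0,0,-0.003,-1]]'>/dev/null; python3 st.py;  python3 -m crank '[[0,0,0,0,0,0,-1],[0,0,0,0,0,0,-1],[0,0,0,0,0,0,-1],[0,0,0,0,0,0,-1],[0,0,0,0,0,0,-1],[0,0,0,0,0,0,-1],[0,0,0,0,0,0,-1],[0,0,0,0,0,0,-1],[0,0,0,0,0,0,-1],[0,0,0,0,0,0,-1]]'>/dev/null; python3 st.py
```

```text
[0.5609 0.0589 0.1791] yaw 17.31 F [-0.  -1.2  4.2] T [-0.33 -0.23 -0.46] 0.15064927049242166 8.675
[0.5609 0.0589 0.1791] yaw 17.31 F [ 0.5 -2.2  4.1] T [-0.41 -0.23 -0.49] 0.14722459152852715 9.925
```

```bash
python3 -m crank '[[0,-0.1,0.2,0,0,0,-1],[0,-0.1,0.2,0,0,0,-1]]'>/dev/null; python3 st.py;  python3 -m crank '[[0,0,0.05,0,0,0,-1],[0,0,0.05,0,0,0,-1],[0,0,0.05,0,0,0,-1],[0,0,0.05,0,0,0,-1],[0,0,0.05,0,0,0,-1],[0,0,0.05,0,0,0,-1],[0,0,0.05,0,0,0,-1],[0,0,0.05,0,0,0,-1]]'>/dev/null; python3 st.py;python3 -m crank '[[0,0,0,0,0,0,-1],[0,0,0,0,0,0,-1],[0,0,0,0,0,0,-1],[0,0,0,0,0,0,-1],[0,0,0,0,0,0,-1],[0,0,0,0,0,0,-1],[0,0,0,0,0,0,-1],[0,0,0,0,0,0,-1],[0,0,0,0,0,0,-1],[0,0,0,0,0,0,-1]]'>/dev/null; python3 st.py
```

```text
[0.5609 0.0589 0.1791] yaw 17.3 F [ 2.6 -0.2  2. ] T [-0.22 -0.54 -0.41] 0.14916046345064066 10.175
[0.5608 0.0589 0.1792] yaw 17.3 F [ 4.  -0.3 -4.4] T [ 0.18 -0.94 -0.49] 0.14962426949766885 11.175
[0.5608 0.0589 0.1792] yaw 17.3 F [ 4.8  1.  -6.9] T [ 0.26 -1.1  -0.47] 0.15104084806993634 12.425
```

```bash
python3 -m crank '[[0.2,0,-0.5,0,0,-0.01,-1],[0.2,0,-1,0,0,-0.02,-1],[0.2,0,-1.5,0,0,-0.02,-1],[0.2,0,-2,0,0,-0.02,-1]]'>/dev/null; python3 st.py;  python3 -m crank '[[0,0,-0.5,0,0,0,-1],[0,0,-1,0,0,0,-1],[0,0,-1.5,0,0,0,-1],[0,0,-1.5,0,0,0,-1]]'>/dev/null; python3 st.py
```

```text
[0.5611 0.0588 0.1781] yaw 16.16 F [-3.3  0.5  9.8] T [ 0.15  0.57 -0.09] 0.15241499066913627 12.925
[0.5611 0.0588 0.1766] yaw 16.16 F [-2.6  0.3  8.8] T [ 0.08  0.47 -0.09] 0.15107398304574518 13.425
```

```bash
python3 -m crank '[[-0.2,0,-0.5,0,0,0,-1],[-0.2,0,-1,0,0,0,-1],[-0.2,0,-1.5,0,0,0,-1],[-0.2,0,-2,0,0,0,-1],[-0.2,0,-2,0,0,0,-1]]'>/dev/null; python3 st.py;  python3 -m crank '[[0,0,-0.5,0,0,0,-1],[0,0,-0.5,0,0,0,-1]]'>/dev/null; python3 st.py
```

```text
[0.561  0.0588 0.1747] yaw 16.17 F [-2.6  0.8 10.6] T [ 0.1   0.39 -0.01] 0.15322519349707853 14.05
[0.5611 0.0588 0.1743] yaw 16.17 F [-3.3  0.8 11.9] T [0.12 0.47 0.  ] 0.15084823425071148 14.3
```

```bash
python3 -m crank '[[-0.2,0.1,-0.25,0,0,0,-1],[-0.2,0.1,-0.25,0,0,0.02,-1]]'>/dev/null; python3 st.py && python3 -m crank '[[0,0,0,0,0,0.02,-1]]'>/dev/null && python3 st.py && python3 -m crank '[[0,0,0,0,0,0.02,-1]]'>/dev/null && python3 st.py && python3 -m crank '[[0,0,0,0,0,0.02,-1]]'>/dev/null && python3 st.py && python3 -m crank '[[0,0,0,0,0,0.02,-1]]'>/dev/null && python3 st.py && python3 -m crank '[[0,0,0,0,0,0.02,-1]]'>/dev/null && python3 st.py
```

```text
[0.5611 0.0589 0.1741] yaw 17.33 F [-1.  -0.1 11.1] T [-0.02  0.18 -0.09] 0.15210901990837924 14.55
[0.5612 0.0589 0.1742] yaw 18.5 F [-1.2 -0.2 10.6] T [ 0.02  0.23 -0.03] 0.14893770341186766 14.675
[0.5612 0.0589 0.1742] yaw 19.64 F [-1.9 -0.5 10.4] T [ 0.02  0.13 -0.03] 0.15468021531905582 14.8
[0.5613 0.0589 0.1742] yaw 20.79 F [-0.5  1.2 10.7] T [ 0.08  0.13 -0.12] 0.1496014743554815 14.925
[0.5613 0.0589 0.1742] yaw 21.93 F [-0.8 -0.  10.2] T [ 0.11 -0.   -0.02] 0.1510395059439899 15.05
[0.5613 0.059  0.1742] yaw 23.08 F [-1.  -0.3 11.1] T [ 0.11  0.03 -0.07] 0.14933802258558446 15.175
```

```bash
python3 -m crank '[[0,0,0,0,0,0.04,-1],[0,0,0,0,0,0.08,-1],[0,0,0,0,0,0.12,-1]]'>/dev/null; python3 st.py && python3 -m crank '[[0,0,0,0,0,0.04,-1],[0,0,0,0,0,0.08,-1],[0,0,0,0,0,0.12,-1]]'>/dev/null && python3 st.py && python3 -m crank '[[0,0,0,0,0,0.04,-1],[0,0,0,0,0,0.08,-1],[0,0,0,0,0,0.12,-1]]'>/dev/null && python3 st.py && python3 -m crank '[[0,0,1,0,0,0.04,-1],[0,0,2,0,0,0.04,-1],[0,0,3,0,0,0.04,-1],[0,0,4,0,0,0.04,-1],[0,0,4,0,0,0.04,-1]]'>/dev/null && python3 st.py
```

```text
[0.5614 0.0589 0.1743] yaw 29.99 F [-0.6  0.6  9.7] T [ 0.08 -0.   -0.12] 0.15111576086584752 15.55
[0.5615 0.059  0.1743] yaw 36.87 F [0.1 0.6 9.8] T [ 0.11 -0.05 -0.01] 0.1520150085497077 15.925
[0.5615 0.059  0.1743] yaw 43.74 F [-0.9  0.3 11.1] T [ 0.14 -0.08 -0.05] 0.15018033658941757 16.3
[0.5607 0.0588 0.1757] yaw 45.91 F [ 14.1   1.9 -25.3] T [ 0.29 -3.17  0.12] 0.1530699905741922 16.925
```

```bash
python3 -m crank '[[0,0,-2,0,0,0,-1],[0,0,-3,0,0,0,-1],[0,0,-3,0,0,0,-1]]'>/dev/null; python3 st.py
python3 - <<'E'
from h import *
c=cam('wrist');cv2.imwrite('pics/w2.png',c['img'])
c=cam('side');cv2.imwrite('pics/s2.png',cv2.resize(c['img'][120:250,230:410],None,fx=4.4,fy=4.4,interpolation=cv2.INTER_CUBIC))
E
```

```text
[0.561  0.0589 0.1747] yaw 45.92 F [ 1.5 -0.8  6.2] T [-0.04 -0.33  0.05] 0.15206243410398435 17.3
```

View pics/s2.png

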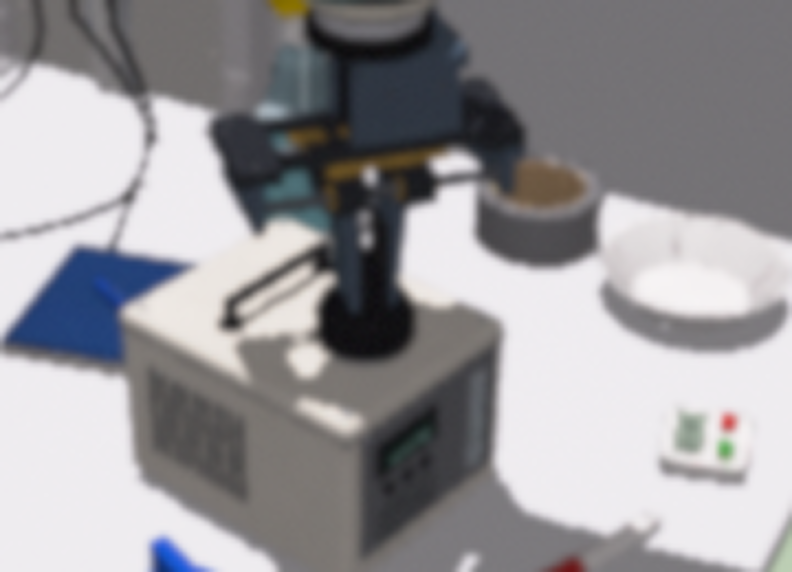

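The side view shows the gripper on the bar with the cap still seated level, and the bowl undisturbed. I'll check the cap's height from depth to tell whether the bar slipped in the grip or an ear is under a tab.

Run:
```python
from h import *
for n in('scene','side'):
    c=cam(n);P=cloud(c);d=c['img'].max(2)<60
    r=np.hypot(P[...,0]-.561,P[...,1]-.059)
    m=(r>.018)&(r<.03)&(P[...,2]>.155)&(P[...,2]<.185)&d
    print(n,m.sum(),np.percentile(P[m][:,2],[5,25,50,75,90,97]).round(4))
c=cam('wrist');P,_=wcloud(c);r=np.hypot(P[...,0]-.561,P[...,1]-.059)
m=(r>.018)&(r<.03)&(P[...,2]>.155)&(P[...,2]<.183);print(m.sum(),np.percentile(P[m][:,2],[5,25,50,75,95]).round(4))
m=(r>.04)&(r<.06)&(abs(P[...,2]-.14)<.01);print(np.median(P[m][:,2]))
```

```text
scene 64 [0.1574 0.1688 0.171  0.1729 0.1805 0.1819]
side 125 [0.1595 0.1701 0.173  0.1753 0.1812 0.1837]
2074 [0.1691 0.171  0.1715 0.1721 0.1802]
0.13979039593388534
```

Cap top is at 0.1715, against 0.1757 when closed, so it is still held down and hasn't slipped: the ears are still under the tabs. I'll press again, turn further, then test the lift gently.

```bash
python3 -m crank '[[0.2,0,-0.5,0,0,0,-1],[0.2,0,-0.5,0,0,0,-1]]'>/dev/null; python3 st.py && python3 -m crank '[[0,0,0,0,0,0.04,-1],[0,0,0,0,0,0.08,-1],[0,0,0,0,0,0.12,-1]]'>/dev/null && python3 st.py && python3 -m crank '[[0,0,0,0,0,0.04,-1],[0,0,0,0,0,0.08,-1]]'>/dev/null && python3 st.py && python3 -m crank '[[0,0,0.5,0,0,0,-1],[0,0,1,0,0,0,-1]]'>/dev/null && python3 st.py
```

```text
[0.5611 0.0589 0.1744] yaw 45.92 F [-1.1 -0.5 10.2] T [-0.04  0.17 -0.03] 0.15426106560909872 17.8
[0.5613 0.059  0.1745] yaw 52.86 F [-0.9  0.1  9.4] T [0.03 0.   0.  ] 0.1504305788684739 18.175
[0.5613 0.059  0.1745] yaw 57.44 F [-0.1 -1.   9.6] T [ 0.15 -0.08 -0.06] 0.15151418814653625 18.425
[0.5613 0.059  0.1755] yaw 57.38 F [-1.  -0.3  9.9] T [ 0.09 -0.11  0.02] 0.1505798655257345 18.675
```

```bash
python3 -m crank '[[0,0,0.5,0,0,0,-1],[0,0,1,0,0,0,-1],[0,0,1.5,0,0,0,-1]]'>/dev/null; python3 st.py && python3 -m crank '[[0,0,0.5,0,0,0,-1],[0,0,1,0,0,0,-1]]'>/dev/null; python3 st.py; python3 -m crank '[[0,0,0.5,0,0,0,-1],[0,0,0.5,0,0,0,-1]]'>/dev/null; python3 st.py
```

```text
[0.5613 0.059  0.1769] yaw 57.38 F [-0.1 -0.3  8.9] T [ 0.09 -0.23  0.07] 0.14874659381919086 19.05
[0.5613 0.0589 0.1779] yaw 57.38 F [ 1.5 -0.2  6.7] T [ 0.05 -0.27  0.02] 0.1543295495876703 19.3
[0.5613 0.059  0.1783] yaw 57.38 F [0.8 0.  7. ] T [ 0.1  -0.32  0.04] 0.14823974700378428 19.55
```

```bash
python3 -m crank '[[0,0,0.4,0,0,0.04,-1],[0,0,0.4,0,0,0.08,-1],[0,0,0.4,0,0,0.12,-1]]'>/dev/null; python3 st.py && python3 -m crank '[[0,0,0,0,0,0.03,-1],[0,0,0,0,0,0.06,-1]]'>/dev/null && python3 st.py && python3 -m crank '[[0,0,0,0,0,0.03,-1],[0,0,0,0,0,0.06,-1]]'>/dev/null && python3 st.py && python3 -m crank '[[0,0,0,0,0,0.03,-1],[0,0,0,0,0,0.06,-1]]'>/dev/null && python3 st.py
```

```text
[0.5611 0.059  0.1786] yaw 64.32 F [-0.2  0.6  7.2] T [ 0.13 -0.19 -0.01] 0.15278070991244505 19.925
[0.561  0.059  0.1786] yaw 67.74 F [ 0.3 -0.2  6.4] T [ 0.11 -0.11 -0.04] 0.15080933553498582 20.175
[0.561  0.059  0.1786] yaw 71.18 F [0.7 0.1 6.1] T [ 0.11 -0.05 -0.02] 0.14925928762698593 20.425
[0.561  0.059  0.1786] yaw 74.62 F [-0.7 -0.2  7.1] T [ 0.14 -0.13 -0.01] 0.15040219538971222 20.675
```

```bash
python3 -m crank '[[0,0,0.5,0,0,0,-1],[0,0,1,0,0,0.01,-1],[0,0,1.5,0,0,0.02,-1]]'>/dev/null; python3 st.py; python3 -m crank '[[0,0,0.5,0,0,0,-1],[0,0,1,0,0,0,-1],[0,0,1.5,0,0,0,-1]]'>/dev/null; python3 st.py
```

```text
[0.561  0.0589 0.18  ] yaw 75.73 F [0.1 1.1 5.8] T [ 0.09 -0.19 -0.01] 0.15461306380237924 21.05
[0.5609 0.0589 0.1812] yaw 75.73 F [0.3 0.6 3.8] T [ 0.07 -0.25 -0.03] 0.1524252542664643 21.425
```

Past the closed height with no downward pull, so the cap is free. Lifting.

```bash
python3 -m crank '[[0,0,1,0,0,0,-1],[0,0,2,0,0,0,-1],[0,0,3,0,0,0,-1],[0,0,4,0,0,0,-1]]'>/dev/null; python3 st.py; python3 -m crank '[[0,0,3,0,0,0,-1],[0,0,6,0,0,0,-1],[0,0,10,0,0,0,-1],[0,0,14,0,0,0,-1]]'>/dev/null; python3 st.py
```

```text
[0.5604 0.0589 0.1846] yaw 75.74 F [-0.8 -1.  -2.1] T [ 0.09 -0.08 -0.02] 0.15392441898894796 21.925
[0.5609 0.0589 0.1993] yaw 75.74 F [ 1.   0.5 -1.7] T [ 0.07 -0.09  0.06] 0.15199246428217023 22.425
```

```bash
python3 -m crank '[[0,0,25,0,0,0,-1],[0,0,50,0,0,0,-1],[-10,-20,70,0,0,0,-1],[-25,-60,80,0,0,0,-1],[-40,-105,80,0,0,0,-1],[-55,-150,80,0,0,0,-1],[-70,-195,80,0,0,0,-1],[-85,-235,80,0,0,0,-1],[-95,-260,80,0,0,0,-1],[-98,-270,80,0,0,0,-1],[-98,-270,80,0,0,0,-1]]'>/dev/null; python3 st.py
python3 - <<'E'
from h import *
c=cam('wrist');P,D=wcloud(c);cv2.imwrite('pics/w3.png',c['img'])
b=np.zeros(c['depth'].shape,bool)|(c['depth']>0);r=np.hypot(P[...,0]-.458,P[...,1]+.296)
for lo,hi in((.022,.036),(.0005,.006)):
    m=b&(r<.1)&(P[...,2]>lo)&(P[...,2]<hi);q=P[m]
    print(lo,m.sum(),q.min(0).round(3),q.max(0).round(3))
m=b&(r<.1)&(P[...,2]>.028)&(P[...,2]<.037);q=P[m];
if len(q)>10:
    s=np.linalg.lstsq(np.c_[2*q[:,:2],np.ones(len(q))],(q[:,:2]**2).sum(1),rcond=None)[0];print('rim',s[:2],np.sqrt(s[2]+s[:2]@s[:2]),len(q))
v,u=np.nonzero(m);print(u.min(),u.max(),v.min(),v.max())
E
```

```text
[ 0.4629 -0.2111  0.279 ] yaw 75.7 F [-0.1  0.9 -1.2] T [ 0.11 -0.13 -0.01] 0.1473907667215267 23.8
0.022 2481 [ 0.376 -0.372  0.022] [ 0.549 -0.221  0.036]
0.0005 4049 [ 0.358 -0.395  0.001] [ 0.549 -0.197  0.006]
rim [ 0.45361096 -0.29600176] 0.07254732188162752 1571
206 310 118 240
```

View pics/w3.png

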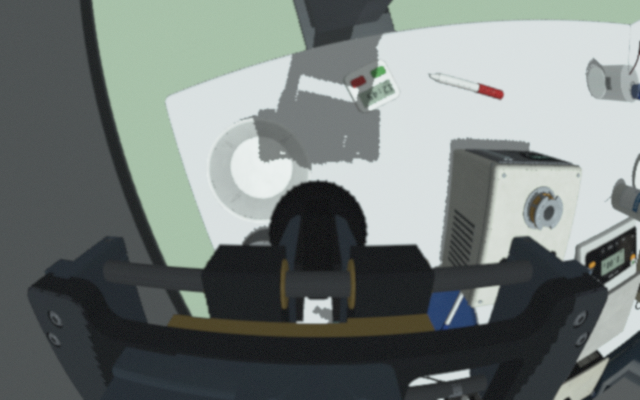

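The wrist view shows the cap held upright at (320,215), the bare neck at (545,210) and the bowl at (258,168), slightly hidden by the cap. I'll fit the rim robustly, leaving out the tin.

Run:
```python
from h import *
from scipy.optimize import least_squares
c=cam('wrist');P,D=wcloud(c);r=np.hypot(P[...,0]-.455,P[...,1]+.296)
g=c['img'].min(2)
for lo,hi,R in((.029,.037,.0745),):
    m=(c['depth']>0)&(r<.083)&(P[...,2]>lo)&(P[...,2]<hi)&(g>70);q=P[m][:,:2]
    f=least_squares(lambda s:np.hypot(*(q-s).T)-R,[.455,-.296],loss='soft_l1',f_scale=.002);print(f.x,np.abs(f.fun).mean())
    print(cv2.minEnclosingCircle((q*1000).astype(np.float32)))
# floor disc: bright inner
m=(c['depth']>0)&(r<.06)&(P[...,2]<.006);q=P[m][:,:2]
t=np.degrees(np.arctan2(q[:,1]+.296,q[:,0]-.455));
e=np.array([q[(abs(t-a)<6)][np.argmax(np.hypot(*(q[abs(t-a)<6]-[.455,-.296]).T))] for a in range(-180,180,20) if (abs(t-a)<6).sum()>5])
f=least_squares(lambda s:np.hypot(*(e-s[:2]).T)-s[2],[.455,-.296,.047],loss='soft_l1',f_scale=.002);print('floor',f.x,f.fun.round(3))
m=(r>.085)&(r<.2)&(P[...,2]>.03)&(P[...,2]<.12)&(P[...,1]<-.15)&(P[...,0]>.5);q=P[m];print('tin',len(q),q.min(0),q.max(0))
```

```text
[ 0.45262203 -0.29522076] 0.002837359871197084
((451.04193115234375, -296.5357666015625), 76.2087173461914)
floor [ 0.4512491  -0.29647619  0.04967237] [-0.001 -0.    -0.     0.     0.    -0.     0.001  0.     0.     0.
  0.    -0.001 -0.001  0.001 -0.001  0.001  0.     0.002]
tin 180 [ 0.54518689 -0.34882231  0.03000246] [ 0.55681295 -0.30560316  0.04828259]
```

```bash
python3 -m crank '[[-3,-30,0,0,0,0,-1],[-8,-65,-15,0,0,0,-1],[-11.4,-85.2,-50,0,0,0,-1],[-11.4,-85.2,-90,0,0,0,-1],[-11.4,-85.2,-130,0,0,0,-1],[-11.4,-85.2,-170,0,0,0,-1],[-11.4,-85.2,-205,0,0,0,-1],[-11.4,-85.2,-225,0,0,0,-1],[-11.4,-85.2,-233,0,0,0,-1],[-11.4,-85.2,-236,0,0,0,-1],[-11.4,-85.2,-236,0,0,0,-1]]'>/dev/null; python3 st.py
python3 -m crank '[[0,0,-1,0,0,0,-1],[0,0,-2,0,0,0,-1],[0,0,-3,0,0,0,-1],[0,0,-4,0,0,0,-1],[0,0,-4,0,0,0,-1]]'>/dev/null; python3 st.py
```

```text
[ 0.452  -0.2965  0.0437] yaw 75.75 F [-0.1  0.3 -1.4] T [ 0.07 -0.17 -0.  ] 0.1476028949429889 25.275
[ 0.4514 -0.2962  0.0388] yaw 75.74 F [-0.4  0.2 -1.3] T [ 0.02 -0.14 -0.06] 0.1490992145468998 25.9
```

```bash
python3 -m crank '[[0,0,-1,0,0,0,-1],[0,0,-2,0,0,0,-1],[0,0,-3,0,0,0,-1],[0,0,-3,0,0,0,-1]]'>/dev/null; python3 st.py
python3 -m crank '[[0,0,-0.5,0,0,0,-1],[0,0,-0.5,0,0,0,-1]]'>/dev/null; python3 st.py;python3 -m crank '[[0,0,-0.5,0,0,0,-1],[0,0,-0.5,0,0,0,-1]]'>/dev/null; python3 st.py
```

```text
[ 0.4514 -0.2962  0.0358] yaw 75.74 F [ 0.2  0.3 -1.2] T [ 0.1  -0.19 -0.  ] 0.153426080810959 26.4
[ 0.4515 -0.2963  0.0354] yaw 75.74 F [-0.4 -0.  -2.2] T [ 0.11 -0.1   0.01] 0.1480884178911229 26.65
[ 0.4514 -0.2962  0.0349] yaw 75.74 F [ 0.2 -0.3 -0.9] T [ 0.03 -0.19  0.01] 0.15233269580327807 26.9
```

```bash
python3 -m crank '[[0,0,-0.5,0,0,0,-1],[0,0,-0.5,0,0,0,-1]]'>/dev/null; python3 st.py
python3 -m crank '[[0,0,-0.5,0,0,0,-1],[0,0,-0.5,0,0,0,-1]]'>/dev/null; python3 st.py
```

```text
[ 0.4514 -0.2962  0.0344] yaw 75.74 F [-0.5 -0.1 -0.8] T [ 0.12 -0.12 -0.02] 0.14911868040174178 27.15
[ 0.4514 -0.2962  0.0339] yaw 75.74 F [-0.6  0.6 -1.6] T [ 0.06 -0.15 -0.02] 0.15190854269290424 27.4
```

```bash
python3 -m crank '[[0,0,-0.5,0,0,0,-1],[0,0,-0.5,0,0,0,-1]]'>/dev/null; python3 st.py
python3 -m crank '[[0,0,-0.5,0,0,0,-1],[0,0,-0.5,0,0,0,-1]]'>/dev/null; python3 st.py
```

```text
[ 0.4515 -0.2962  0.0336] yaw 75.74 F [-0.6  1.7  2.6] T [0.31 0.03 0.03] 0.14955135638833225 27.65
[ 0.4516 -0.2962  0.0335] yaw 75.75 F [-3.7  5.  13. ] T [0.76 0.46 0.06] 0.14879934337718959 27.9
```

Contact at z 33.6 mm. I'll back off the extra press and release.

```bash
python3 -m crank '[[0,0,0.6,0,0,0,-1],[0,0,0.6,0,0,0,-1]]' 6 >/dev/null; python3 st.py
python3 -m crank '[[0,0,0,0,0,0,-0.55],[0,0,0,0,0,0,-0.4],[0,0,0,0,0,0,-0.3],[0,0,0,0,0,0,-0.3]]'>/dev/null; python3 st.py
python3 -m crank '[[0,0,5,0,0,0,-0.3],[0,0,15,0,0,0,-0.3],[0,0,35,0,0,0,-0.3],[0,0,70,0,0,0,-0.3],[0,0,110,0,0,0,-0.3],[0,0,160,0,0,0,-0.3],[20,50,200,0,0,0,-0.3],[30,90,220,0,0,0,-0.3],[30,90,220,0,0,0,-0.3]]'>/dev/null; python3 st.py
python3 - <<'E'
from h import *
c=cam('side');cv2.imwrite('pics/s4.png',cv2.resize(c['img'][130:260,280:460],None,fx=4.4,fy=4.4,interpolation=cv2.INTER_CUBIC))
c=cam('wrist');P,D=wcloud(c);r=np.hypot(P[...,0]-.4515,P[...,1]+.2963)
for lo,hi in((.065,.08),(.035,.052)):
    q=P[(c['depth']>0)&(r<.06)&(P[...,2]>lo)&(P[...,2]<hi)];print(len(q),np.median(q[:,2]),cv2.minAreaRect((q[:,:2]*1000).astype(np.float32)) if len(q)>4 else'')
m=(c['depth']>0)&(r<.082)&(P[...,2]>.029)&(P[...,2]<.034)&(r>.065);q=P[m][:,:2]
print('rim',cv2.minEnclosingCircle((q*1000).astype(np.float32)))
E
```

```text
[ 0.4514 -0.2962  0.0334] yaw 75.75 F [-0.8  0.1  0. ] T [ 0.04 -0.17 -0.01] 0.15179890705695892 28.15
[ 0.4515 -0.2963  0.0335] yaw 75.74 F [-0.5 -0.  -0. ] T [ 0.12 -0.15 -0.03] 0.3503344891662526 28.65
[ 0.4827 -0.2046  0.2569] yaw 75.9 F [-0.2 -0.2  0.2] T [ 0.05 -0.08  0.01] 0.35040134461249917 29.775
0 nan 
143 0.04445310867445701 ((450.27362060546875, -290.31268310546875), (11.899139404296875, 52.90309524536133), 88.0262451171875)
rim ((451.517333984375, -296.322021484375), 76.35987091064453)
  return _methods._mean(a, axis=axis, dtype=dtype,
  ret = ret.dtype.type(ret / rcount)
```

View pics/s4.png

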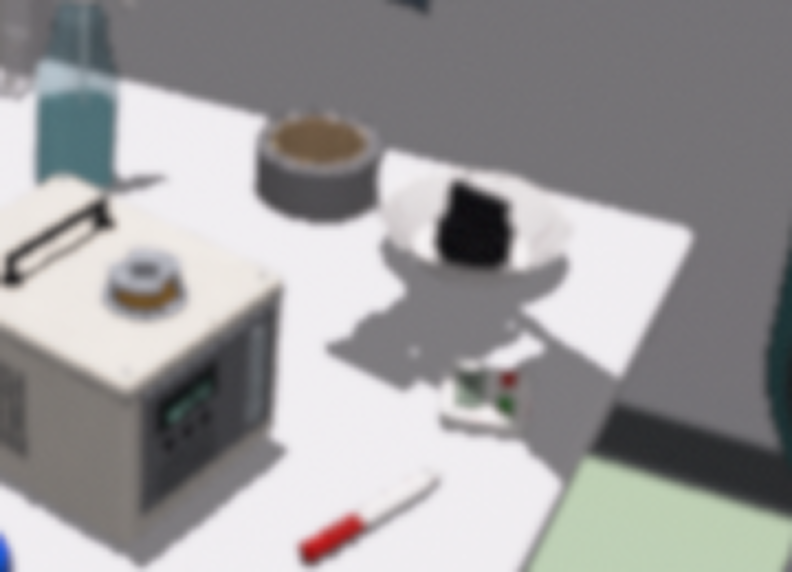

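The side view shows the bare neck at (145,275) and the cap in the bowl at (475,225). My height bands were wrong: with the cap upright, the bar top should be at 59 mm and the cap face at 31 mm. I'll recheck uprightness and centring, and the other objects too.

```bash
python3 - <<'E'
from h import *
c=cam('wrist');P,D=wcloud(c);r=np.hypot(P[...,0]-.4515,P[...,1]+.2963);d=c['img'].max(2)<70
for lo,hi in((.05,.07),(.026,.036)):
    q=P[(c['depth']>0)&(r<.06)&(P[...,2]>lo)&(P[...,2]<hi)&d];print(len(q),np.median(q[:,2]),np.std(q[:,2]),cv2.minAreaRect((q[:,:2]*1000).astype(np.float32)))
    A=np.c_[q[:,:2]-q[:,:2].mean(0),np.ones(len(q))];print('tilt',np.linalg.lstsq(A,q[:,2],rcond=None)[0])
E
python3 st.py
```

```text
466 0.05802439761663744 0.002076871814952488 ((448.79986572265625, -295.67523193359375), (15.242440223693848, 50.957733154296875), 76.09175109863281)
tilt [-0.03199522 -0.22067865  0.05742833]
907 0.030317951049498693 0.001357540782761722 ((448.48126220703125, -293.4405822753906), (58.776309967041016, 55.14286804199219), 61.42464828491211)
tilt [ 0.01645529 -0.02012565  0.0301685 ]
[ 0.4811 -0.2065  0.2538] yaw 75.75 F [ 0.1 -0.5 -0.5] T [ 0.08 -0.15 -0.02] 0.3477716375482731 29.925
```

The cap is upright (face level at 30 mm, bar top at 58 mm), within about 3 mm of the bowl centre, and the bowl hasn't moved. Handing in.

```bash
python3 -c "
from workcell import bot
print(bot.sign_off())"
```

```text
the job is handed in; nothing more can be done
None
```

The job is handed in at about 30 s: the cap was held against the first stop for over 3 s, pressed, turned past it and lifted off, and now sits upright about 3 mm from the bowl's centre. The forces were not perfectly gentle: up to about 4 N down for part of the hold, one early lift that pulled the ears up under the tabs at about 25 N, and 13 N for a moment on set-down.

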